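Fit the dial thermometer in the block heater's hidden well

TASK

Take the dial thermometer out of the wooden instrument block and fit it in the block heater: put its stem through the slot in the heater's lid, slide the tip lightly along the cover plate underneath until it drops into the hidden thermometer well, and lower it until it stands on the bottom of the well before you let go. Never push hard with the stem, and leave the seeker, the beaker and the jar where they are.

Things in the scene. Friction and masses are not known exactly. Their poses are not given: they have to be found in the camera images.
- dial (a point): Centre of the thermometer's round steel dial case, 45 mm across, 16 mm thick, white face up: grip it from above across its diameter, at any yaw. Below it a 14 mm neck, 12 mm long, then a straight 8 mm steel stem. At the start it stands upright, loosely, in one end hole of the wooden block, 60 mm deep: lift it straight up 65 mm or more to clear. About 80 g.
- stem_tip (a point): The rounded lower tip of the thermometer's 8 mm stem, on its axis, 108 mm below the dial's centre; z points up the stem.
- stand: Wooden instrument block, fixed, 60 mm (x) by 150 mm (y) by 65 mm high, with 10 mm holes in a row along its y axis; the two end holes, 45 mm either side of the middle, are used, the two between are empty. Origin at the centre of its underside. One end hole holds the thermometer, the other end hole a seeker.
- seeker_mid (a point): Middle of the handle of the blunt steel seeker (a thin straight rod without a dial, 135 mm long, handle 10 mm across), 30 mm below its top. Stands in the other end hole of the wooden block. Leave it there.
- heater: Block heater, white housing, fixed, 210 mm (x, front to back) by 240 mm (y) by 95 mm high with its steel lid. Origin on the bench under it; its sloping panel with the display faces -x.
- slot (a point): Middle of the right-hand (-y) end edge of the thermometer slot in the heater's fixed steel lid, level with the lid's upper face, 95 mm above the bench; axes as the heater's. The slot goes through the 10 mm lid, is 12 mm wide (x = -6 to 6 mm) and 70 mm long (y = 0 to 70 mm), with bevelled edges. Its middle lies 20 mm behind the heater's origin.
- plate (a point): Point of the block's flat black cover plate, 12 mm straight below the point slot; axes as the heater's. The well is a 10 mm round hole, slightly bevelled, in this plate at x = 0 and anywhere from y = 10 to 60 mm: it differs from block to block and is not measured. The well is 50 mm deep. The plate does not give. More than 20 N spoils the stem; 3 to 5 N is enough to feel the way.
- beaker_mid (a point): Middle of a glass beaker, 70 mm across and 90 mm high, standing on the bench. Leave it alone.
- jar_mid (a point): Middle of a small amber glass jar, 56 mm across and 75 mm high, standing on the bench. Leave it alone.
Not all that is in view belongs to the job. There is more than one size of the part that bears dial; the job needs the largest.

How it is judged:
On the way, in this order (a step that is already met when the one before it is completed fails the run):
1. the thermometer is lifted clear of the wooden block (height (world z) of stem_tip above 0.067 m), for 0.1 s.
2. the stem is lowered to the bottom of the hidden well while still held (z of stem_tip in the frame of slot below -0.058 m and horizontal distance between stem_tip and slot below 0.065 m and contact force between the fingers and thermometer above 0.5 N), for 0.1 s.
At the end, for the whole second after the job is handed in: The thermometer is released and at rest in the well of the block heater: the stem's tip on the well's floor (within 4 mm of it, that is 58 mm or more below the lid's face), within 6 mm of the slot's centre line, the stem within about 9 degrees of upright (z of stem_tip in the frame of slot below -0.058 m and x of stem_tip in the frame of slot between -0.006 and 0.006 m and angle between dial's own z axis and vertical below 0.15 rad and linear speed of thermometer below 0.02 m/s); the robot touches nothing.
It fails at once if the thermometer pushed on the heater with more than 20 N (contact force between thermometer and heater above 20 N).
It fails at once if the seeker pulled out or moved by more than 20 mm (distance of seeker_mid from where it was at the start of the episode above 0.02 m).
It fails at once if the beaker moved by more than 20 mm (distance of beaker_mid from where it was at the start of the episode above 0.02 m).
It fails at once if the jar moved by more than 20 mm (distance of jar_mid from where it was at the start of the episode above 0.02 m).
It also fails if it takes over 72 s, if anything falls off the work surface, if the arm or the gripper's body presses on something with over 40 N, if the wrist force passes 120 N, or if a joint passes its speed limit or range.

ROBOT

A 6-joint arm with a two-finger parallel gripper is mounted at the origin on the work surface. World frame = base frame: x ahead of the robot, y to its left, z up, the work surface at z = 0. Lengths are in m, angles in rad, forces in N, time in s.
With the tool pointing down it reaches from about 0.375 to 0.9 m from the base axis. Payload 3.1 kg.
Tool frame: the origin (TCP) lies on the centre line of the jaws, within the pads' length; the fingertips stand 8 mm ahead of it and the grasp point (between the pads) lies 11 mm behind it; z points along the fingers, y is the line along which they close (so a half turn about z gives the same grasp; the last joint's range is limited). The gripper opens to 85 mm and grips with 20 to 120 N. Pads are 22 mm wide; open, the fingers measure 114 mm over their backs; the gripper's body (76 mm by 85 mm) begins 54 mm behind the grasp point. The pads swing forward as they close: fully open they stand 13 mm farther back than shut.
Start: joints at [-1.496, 0.527, 1.433, -0, 1.181, -0.178], TCP at [0.157, -0.605, 0.239] pointing down, gripper open.
Joint ranges: [-3.08, 3.08], [-0.75, 2.2], [0.22, 2.44], [-1.43, 4.57], [0, 2.65], [-2.85, 2.85]. Speed limits (rad/s): [2.79, 2.79, 3.14, 3.14, 3.14, 3.14].

INTERFACE

Orientations are given as a unit quaternion [x, y, z, w].
In Python, from station import * gives the robot as it stands.
- The arm moves only by the tool play_rows, never from a script. Its argument "rows" is a list of rows, each a list of 3 entries, a list of its own where there are three numbers: the turn, a rotation vector about the tool's x, y, z in degrees, then the shift along the tool's x, y, z in mm, then the closure, from 0 (fully open) to 1 (shut). In form: [[[ax, ay, az], [dx, dy, dz], jaw], ...]. A call has 1 to 12 rows; each row shifts and turns the commanded pose from where the row before left it, along the tool's axes as they then stand; what a row does not reach is not made up. A row lasts 1/12 s, in which the tool goes at most 41.7 mm and 7.16 degrees, less where a joint would pass 70% of its speed; a pose out of reach is approached as far as the arm can. A call with a gripper value outside its range is refused whole. The fingers move at their own pace and stop on an object; "grip_force" is the grip in N (left out, the last holds). Time passes only in rows, so rows that do not move let the fingers close. It gives the time, the measured TCP pose, the force, the opening and the grip force at its end, in the units of the state.
- sense(): the state, without advancing time (a new reading comes with each control period).
- snapshot(name): name is "scene" or "top" or "wrist"; returns (picture, depth): 384x512x3 uint8, red, green, blue; 384x512 float32, m along the optical axis (not along the pixel's ray), 0 where there is no reading.
- get_calibration(name): a dict with "vfov" (degrees; the focal length in pixels is half the picture's height over the tangent of half this angle, whatever the lens; pixels are square), "cx", "cy" (the principal point, pixels), "xyz" and "attitude" of the camera in the world. Camera axes: x right, y down, z forward; pixel columns grow to the right and rows downward; lengths in m; the calibration is good to about 2 mm. The wrist camera is an equidistant fisheye: a pixel r from the principal point sees the ray r / f radians off the axis. A picture is of the moment at which its call begins: read the wrist's pose just before it. get_calibration takes no time and is no camera call; for the wrist camera it gives the pose at the moment of the call.
- sign_off(): hands the job in; it is judged then, once.
The state is a dict: "t": time; "q": joint angles; "qd": joint speeds; "tau": joint torques, N m; "tcp_pos": TCP position; "tool_rot": TCP orientation; "force": force on the tool from outside, world axes, zero at the start; "ft_torque": the same for the moment, N m; "finger_gap": opening from 0.0 (shut) to 1.0 (fully open); "gripper_force": force on a finger pad.
Only numpy, scipy, OpenCV 4.12 (cv2) and the standard library are available. Lean on these libraries where they do the work, as an engineer would, in place of code of your own. Each camera call takes 0.05 s, during which the arm holds its last target. There are 200 camera calls.

## Working session

There is one attempt and no reset: what is moved stays moved. The work goes in short steps, Python scripts to look and compute and a tool call to move; the robot and the scene stay as the last step left them, time stands still between calls to the robot, and variables do not carry over. Pictures are saved under pics/ and viewed, at most 10 in all, crops included, and the job is handed in when it is done.

Besides the shell and the picture viewer there is one more tool, called after "Request:" as name([rows], argument=value, ...), one row to a line, values as JSON. play_rows: Moves the arm, as the interface text tells. Its arguments: {"type":"object","properties":{"rows":{"type":"array","items":{"type":"array"}},"grip_force":{"type":"number"}},"required":["rows"]}

```bash
mkdir -p pics; ls; cat > h.py <<'E'
from station import *
import numpy as np, cv2
from scipy.spatial.transform import Rotation as R
def save(n,img): cv2.imwrite('pics/'+n+'.png',cv2.cvtColor(img,cv2.COLOR_RGB2BGR))
def rot(c):
    a=np.array(c['attitude'],float); return R.from_quat(a).as_matrix() if a.size==4 else a.reshape(3,3)
def world(c,u,v,d,fish=False):
    f=192/np.tan(np.radians(c['vfov']/2)); x=(u-c['cx']); y=(v-c['cy'])
    if fish:
        r=np.hypot(x,y); t=r/f; s=np.tan(t)/max(r,1e-9); p=np.array([x*s,y*s,1])*d
    else: p=np.array([x/f,y/f,1])*d
    return rot(c)@p+np.array(c['xyz'])
E
python3 - <<'E'
from h import *
print(sense())
for n in('scene','top'):
    i,d=snapshot(n); save(n,i); np.save(n+'.npy',d); print(n,get_calibration(n))
E
```

```text
pics
{'t': 0.0, 'q': array([-1.49548511e+00,  5.28442915e-01,  1.43388086e+00,  1.12206667e-05,
        1.18139831e+00, -1.78492576e-01]), 'qd': array([-0.00049808, -0.0012514 ,  0.00094452, -0.00175611, -0.00292612,
        0.00304976]), 'tau': array([ 4.31880235e-04, -4.42345512e+01, -1.78026974e+01, -4.38004918e-05,
        8.52776226e-03, -8.11825743e-06]), 'tcp_pos': array([ 0.15691335, -0.60427354,  0.2383547 ]), 'tool_rot': array([ 9.91958462e-01,  1.26559376e-01,  6.00863667e-05, -1.06303480e-03]), 'force': array([ 0.13464165,  0.3739428 , -0.71601393]), 'ft_torque': array([-0.06099598, -0.02600951, -0.00561534]), 'gripper_force': 0.0, 'finger_gap': 0.9962491292675756}
scene {'vfov': 56.5533838022256, 'cx': 255.6002749430957, 'cy': 190.8421615291926, 'xyz': array([ 1.07176011, -0.52019017,  0.55128505]), 'attitude': array([ 0.82446909,  0.32544596, -0.17106902, -0.43019884])}
top {'vfov': 51.29183680584041, 'cx': 258.8805911165542, 'cy': 194.2665778754219, 'xyz': array([ 0.52699374, -0.02884015,  0.81409424]), 'attitude': array([-0.70449088,  0.70668504, -0.04826348,  0.04426621])}
```

View pics/scene.png

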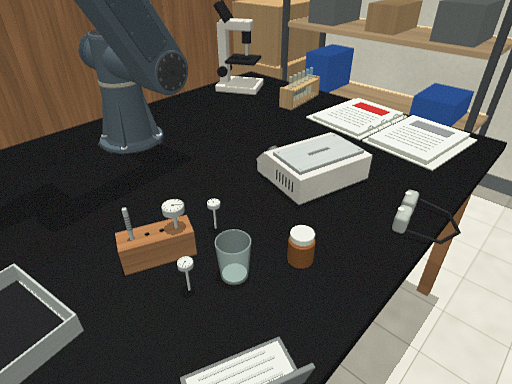

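View pics/top.png

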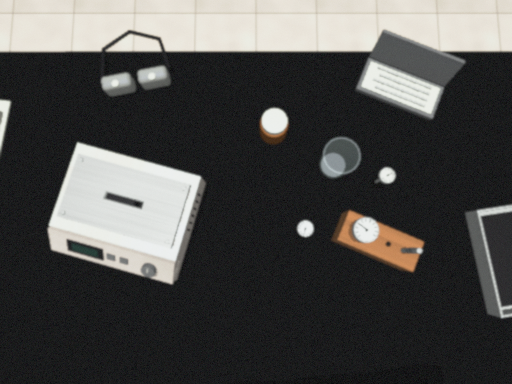

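Dials in the top view: (366,230) is large and stands in the wooden block. (306,228) and (388,175) are small and stand on the bench. The one in the block fits the description. I'll confirm it in a crop.

```bash
python3 - <<'E'
from h import *
i=cv2.imread('pics/top.png')
a=cv2.resize(i[160:280,290:430],None,fx=5,fy=5,interpolation=cv2.INTER_CUBIC)[:, :700]
b=cv2.resize(i[170:230,85:165],None,fx=5,fy=5,interpolation=cv2.INTER_CUBIC)
cv2.imwrite('pics/c1.png',a[:600]);cv2.imwrite('pics/c2.png',b)
d=np.load('top.npy');c=get_calibration('top')
for n,(u,v) in dict(dial=(366,230),sm1=(306,228),sm2=(388,175),lidL=(95,190),lidR=(155,210),slotmid=(124,200),lid_a=(82,150),lid_b=(200,180),seeker=(419,251),block=(345,236),beaker=(342,150),jar=(274,115)).items():
    print(n,world(c,u,v,d[v,u]).round(4))
E
```

```text
dial [ 0.5554 -0.2181  0.1207]
sm1 [ 0.5612 -0.1196  0.0772]
sm2 [ 0.6599 -0.2755  0.0763]
lidL [0.6303 0.2638 0.0951]
lidR [0.5937 0.1543 0.0945]
slotmid [0.6133 0.2146 0.0832]
lid_a [0.7072 0.2961 0.0844]
lid_b [0.6518 0.0771 0.0735]
seeker [ 0.5193 -0.2999  0.1409]
block [ 0.5467 -0.1938  0.0645]
beaker [ 0.7192 -0.2005  0.0314]
jar [ 0.7779 -0.0628  0.0733]
```

View pics/c1.png

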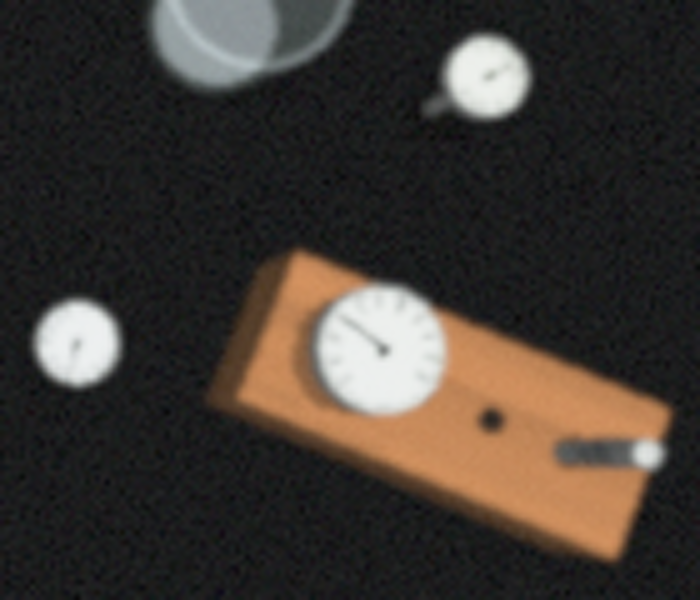

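View pics/c2.png

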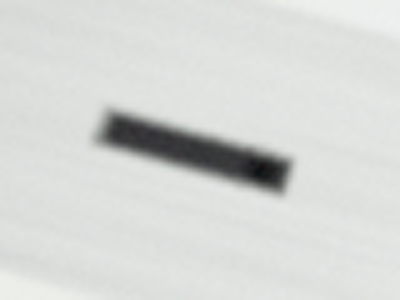

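The crop confirms it: the big dial stands in the block end hole, with its centre at crop (380,349), i.e. top (365.5,229.4). The seeker is in the other hole. The slot runs from crop (104,127) to (287,176). There is a darker round spot near its right end at (263,168), which is probably the well.

```bash
cat >> h.py <<'E'
def atz(c,u,v,z):
    a=world(c,u,v,1.);o=np.array(c['xyz']); return o+(a-o)*(z-o[2])/(a[2]-o[2])
def delta(p):
    s=sense(); T=R.from_quat(s['tool_rot']).as_matrix(); y=T[:,1]
    return (T.T@(np.array(p)-s['tcp_pos'])*1000).round(1), 'ytool deg',np.degrees(np.arctan2(y[1],y[0])).round(1),'z',T[:,2].round(3)
E
python3 - <<'E'
from h import *
c=get_calibration('top')
D=atz(c,365.6,229.4,.121);print('dial',D)
A=atz(c,142.0,204.8,.095);B=atz(c,105.4,195.,.095);print('slot R',A,'L',B,np.linalg.norm(A-B),np.degrees(np.arctan2(*(B-A)[[1,0]])))
print('well?',atz(c,137.2,203.2,.083))
print(delta([D[0],D[1],.25]))
E
```

```text
dial [ 0.55643663 -0.21740564  0.121     ]
slot R [0.60310403 0.17790513 0.095     ] L [0.62112118 0.2446432  0.095     ] 0.06912732691055222 74.89212943021668
well? [0.60735182 0.19025387 0.083     ]
(array([ 483.9, -274.2,  -10.9]), 'ytool deg', np.float64(-75.5), 'z', array([-0.   ,  0.002, -1.   ]))
```

Request:
play_rows([
  [[0,0,0],[32,-18,0],0],
  [[0,0,0],[32,-18,0],0],
  [[0,0,0],[32,-18,0],0],
  [[0,0,0],[32,-18,0],0],
  [[0,0,0],[32,-18,0],0],
  [[0,0,0],[32,-18,0],0],
  [[0,0,0],[32,-18,0],0],
  [[0,0,0],[32,-18,0],0],
  [[0,0,0],[32,-18,0],0],
  [[0,0,0],[32,-18,0],0],
  [[0,0,0],[32,-18,0],0],
  [[0,0,0],[32,-18,0],0],
])

```text
t: 1.1
tcp_pos: [0.4753, -0.2978, 0.239]
tool_rot: [0.992, 0.127, -0.0, -0.0]
force: [-0.1, 0.2, 0.1]
finger_gap: 0.998
gripper_force: 0.0
```

Request:
play_rows([
  [[0,0,-6.5],[0,0,0],0],
  [[0,0,-6.5],[0,0,0],0],
  [[0,0,-6.5],[0,0,0],0],
  [[0,0,-6.5],[0,0,0],0],
  [[0,0,-6.5],[0,0,0],0],
  [[0,0,-6.5],[0,0,0],0],
  [[0,0,-6.5],[0,0,0],0],
  [[0,0,-6.5],[0,0,0],0],
  [[0,0,0],[0,0,0],0],
  [[0,0,0],[0,0,0],0],
])

```text
t: 1.93
tcp_pos: [0.4742, -0.2993, 0.239]
tool_rot: [0.837, 0.547, -0.0, -0.0]
force: [-0.1, 0.2, -0.3]
finger_gap: 0.998
gripper_force: 0.0
```

```bash
python3 - <<'E'
from h import *
print(delta([.5564,-.2174,.20]),sense()['tcp_pos'])
E
```

```text
(array([107.9,  42.5,  39. ]), 'ytool deg', np.float64(-23.6), 'z', array([-0.001,  0.001, -1.   ])) [ 0.47420811 -0.29927174  0.23898245]
```

Request:
play_rows([
  [[0,0,0],[27,10.6,0],0],
  [[0,0,0],[27,10.6,0],0],
  [[0,0,0],[27,10.6,0],0],
  [[0,0,0],[27,10.6,0],0],
  [[0,0,0],[0,0,20],0],
  [[0,0,0],[0,0,19],0],
  [[0,0,0],[0,0,0],0],
  [[0,0,0],[0,0,0],0],
])

```text
t: 2.6
tcp_pos: [0.5556, -0.2167, 0.1993]
tool_rot: [0.836, 0.548, -0.001, -0.001]
force: [0.4, -0.4, 0.2]
finger_gap: 1.003
gripper_force: 0.0
```

```bash
python3 - <<'E'
from h import *
c=get_calibration('wrist');print(c, delta([.5564,-.2174,.102]))
i,d=snapshot('wrist'); save('w1',i); np.save('w1.npy',d)
E
```

```text
{'vfov': 65.70646984690485, 'cx': 254.3036079560449, 'cy': 187.6564287270322, 'xyz': array([ 0.58791698, -0.14529358,  0.33393141]), 'attitude': array([ 0.96749074, -0.201455  , -0.03239912,  0.14942507])} (array([-0.4,  1.4, 97.3]), 'ytool deg', np.float64(-23.5), 'z', array([-0.003,  0.002, -1.   ]))
```

View pics/w1.png

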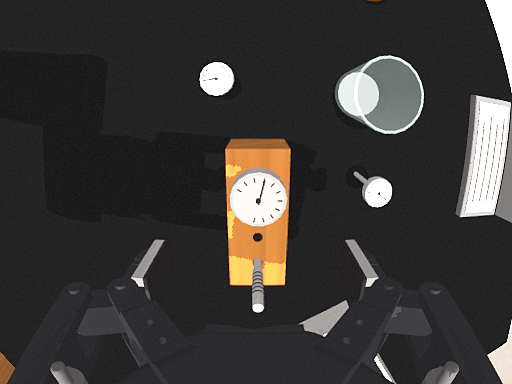

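The wrist view shows the dial centred at (258,199), midway between the fingers. The seeker is behind it, away from the closing line.

```bash
python3 - <<'E'
from h import *
c=get_calibration('wrist');d=np.load('w1.npy')
p=world(c,258.5,199,d[199,258],True);print(p, delta([p[0],p[1],.102]))
E
```

```text
[ 0.56079628 -0.21699927  0.12321641] (array([ 2.2,  4. , 98.4]), 'ytool deg', np.float64(-23.5), 'z', array([-0.,  0., -1.]))
```

Request:
play_rows([
  [[0,0,0],[1,2.5,17],0],
  [[0,0,0],[0,0,20],0],
  [[0,0,0],[0,0,20],0],
  [[0,0,0],[0,0,20],0],
  [[0,0,0],[0,0,20],0],
  [[0,0,0],[0,0,0],0],
  [[0,0,0],[0,0,0],0.3],
  [[0,0,0],[0,0,0],0.4],
  [[0,0,0],[0,0,0],0.5],
  [[0,0,0],[0,0,0],0.6],
  [[0,0,0],[0,0,0],0.7],
  [[0,0,0],[0,0,0],0.8],
], grip_force=25)

```text
t: 3.65
tcp_pos: [0.5596, -0.2177, 0.105]
tool_rot: [0.836, 0.549, 0.0, 0.001]
force: [-0.4, -0.2, 6.4]
finger_gap: 0.516
gripper_force: 25.6
```

Request:
play_rows([
  [[0,0,0],[0,0,0],1],
  [[0,0,0],[0,0,0],1],
  [[0,0,0],[0,0,0],1],
  [[0,0,0],[0,0,0],1],
], grip_force=25)

```text
t: 3.98
tcp_pos: [0.5596, -0.2177, 0.105]
tool_rot: [0.836, 0.549, 0.0, 0.001]
force: [-1.5, 0.5, 6.0]
finger_gap: 0.516
gripper_force: 25.6
```

Request:
play_rows([
  [[0,0,0],[0,0,-10],1],
  [[0,0,0],[0,0,-15],1],
  [[0,0,0],[0,0,-15],1],
  [[0,0,0],[0,0,-15],1],
  [[0,0,0],[0,0,-15],1],
  [[0,0,0],[0,0,-15],1],
  [[0,0,0],[0,0,-15],1],
  [[0,0,0],[0,0,-15],1],
  [[0,0,0],[0,0,-15],1],
  [[0,0,0],[0,0,-10],1],
  [[0,0,0],[0,0,0],1],
  [[0,0,0],[0,0,0],1],
])

```text
t: 4.98
tcp_pos: [0.559, -0.2173, 0.2439]
tool_rot: [0.836, 0.549, 0.0, 0.0]
force: [-0.7, 0.4, -1.0]
finger_gap: 0.51
gripper_force: 26.5
```

```bash
python3 - <<'E'
from h import *
print(sense())
i,d=snapshot('scene'); save('s2a',i); np.save('s2.npy',d)
j,e=snapshot('top'); k,e2=snapshot('wrist')
print(delta([.607,.19,.25]))
a=cv2.resize(i[60:280,90:290],None,fx=2.4,fy=2.4,interpolation=cv2.INTER_CUBIC)
save('s2',a)
E
```

```text
{'t': 4.9833, 'q': array([-5.56900912e-01,  4.87813995e-01,  1.49386148e+00,  3.31303178e-05,
        1.15887749e+00, -1.47498011e-01]), 'qd': array([-0.00026882,  0.02501883,  0.02711019, -0.00191809, -0.00244637,
       -0.00052013]), 'tau': array([ 2.94629030e-02, -4.35683513e+01, -1.83525950e+01,  1.99373586e-03,
       -1.79581769e-02,  1.51566010e-04]), 'tcp_pos': array([ 0.55903065, -0.21730701,  0.24386107]), 'tool_rot': array([8.36084153e-01, 5.48600966e-01, 2.31999395e-04, 4.65452970e-04]), 'force': array([-0.69430206,  0.35332367, -1.04804618]), 'ft_torque': array([-0.00727154, -0.01576422, -0.03810151]), 'gripper_force': 26.507464349269867, 'finger_gap': 0.5103929305652023}
(array([ 392.7, -117.3,   -7.4]), 'ytool deg', np.float64(-23.5), 'z', array([-0.002,  0.001, -1.   ]))
```

View pics/s2.png

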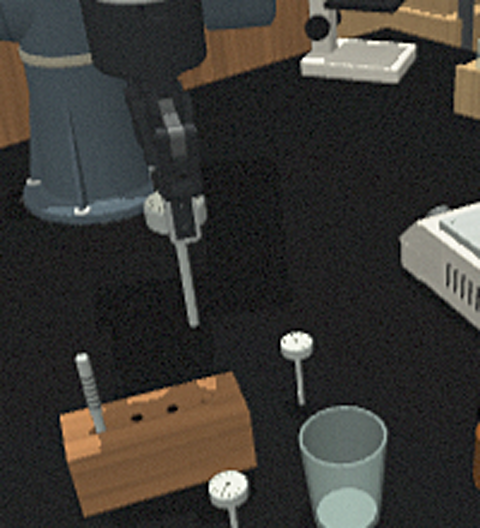

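The thermometer is held, with its stem visible to the tip at crop (195,324), i.e. scene px (171,195). The seeker is undisturbed. I'll measure the stem's axis relative to the TCP from depth.

```bash
cat >> h.py <<'E'
def stem(d,c,tcp,zlo,zhi,rad=.025):
    f=192/np.tan(np.radians(c['vfov']/2)); V,U=np.indices(d.shape)
    P=np.stack([(U-c['cx'])/f*d,(V-c['cy'])/f*d,d],-1)@rot(c).T+np.array(c['xyz'])
    m=(d>0)&(np.hypot(P[...,0]-tcp[0],P[...,1]-tcp[1])<rad)&(P[...,2]>zlo)&(P[...,2]<zhi)
    ray=P[m]-np.array(c['xyz']); ray[:,2]=0; ray/=np.linalg.norm(ray,axis=1)[:,None]
    return P[m]+ray*.0033
E
python3 - <<'E'
from h import *
s=sense();t=s['tcp_pos'];d=np.load('s2.npy');c=get_calibration('scene')
Q=stem(d,c,t,t[2]-.12,t[2]-.025);print(len(Q),Q[:,2].min()-t[2])
for k in(0,1): 
    p=np.polyfit(Q[:,2]-t[2],Q[:,k]-t[k],1); print('xy'[k],'slope',p[0],'tip off',np.polyval(p,-.097), 'at -.03',np.polyval(p,-.03))
E
```

```text
135 -0.09756239538387837
x slope 0.0208066962204539 tip off -0.0016503942690420162 at -.03 -0.00025634562227160474
y slope -0.010884173518350661 tip off -0.00021139271095217313 at -.03 -0.0009406323366816676
```

Request:
play_rows([
  [[0,0,0],[16,-5,0],1],
  [[0,0,0],[34,-10,0],1],
  [[0,0,0],[34,-10,0],1],
  [[0,0,0],[34,-10,0],1],
  [[0,0,0],[34,-10,0],1],
  [[0,0,0],[34,-10,0],1],
  [[0,0,0],[34,-10,0],1],
  [[0,0,0],[34,-10,0],1],
  [[0,0,0],[34,-10,0],1],
  [[0,0,0],[34,-10,0],1],
  [[0,0,0],[34,-10,0],1],
  [[0,0,0],[25,-8,0],1],
])

```text
t: 6.13
tcp_pos: [0.6065, 0.1801, 0.242]
tool_rot: [0.836, 0.549, -0.001, -0.001]
force: [0.3, 0.4, -0.5]
finger_gap: 0.514
gripper_force: 26.5
```

Request:
play_rows([
  [[0,0,0],[12,-4,0],1],
  [[0,0,0],[0,0,0],1],
  [[0,0,0],[0,0,0],1],
  [[0,0,0],[0,0,0],1],
])

```text
t: 6.47
tcp_pos: [0.6079, 0.1882, 0.2427]
tool_rot: [0.836, 0.548, -0.001, 0.0]
force: [0.2, -0.0, -0.9]
finger_gap: 0.513
gripper_force: 26.5
```

```bash
python3 - <<'E'
from h import *
s=sense();t=s['tcp_pos'];print(s['force'],t,delta([.608,.1907,.215]))
c=get_calibration('wrist');i,d=snapshot('wrist');save('w2full',i);np.save('w2.npy',d);np.save('w2c.npy',c,allow_pickle=True)
save('w2',cv2.resize(i[100:330,100:420],None,fx=2.5,fy=2.5,interpolation=cv2.INTER_CUBIC)[:600])
print(c)
i,d=snapshot('scene');c=get_calibration('scene');save('s3a',i)
Q=stem(d,c,t,t[2]-.12,t[2]-.025);print(len(Q),Q[:,2].min()-t[2])
for k in(0,1):
    p=np.polyfit(Q[:,2]-t[2],Q[:,k]-t[k],1); print('xy'[k],'slope',p[0],'tip off',np.polyval(p,-.097), 'at -.03',np.polyval(p,-.03))
E
```

```text
[ 0.19646508 -0.03801463 -0.89103173] [0.60785504 0.18819305 0.24273942] (array([ 2.4, -0.8, 27.7]), 'ytool deg', np.float64(-23.5), 'z', array([-0.001, -0.001, -1.   ]))
{'vfov': 65.70646984690485, 'cx': 254.3036079560449, 'cy': 187.6564287270322, 'xyz': array([0.63996585, 0.25995034, 0.37720624]), 'attitude': array([ 0.96733655, -0.20142293, -0.03144905,  0.15066439])}
88 -0.10127411342923029
x slope 0.03474238968802983 tip off -0.0031514111293580367 at -.03 -0.0008236710202600376
y slope -0.01736342378567351 tip off 0.00018429904740071743 at -.03 -0.0009790503462394078
```

View pics/w2.png

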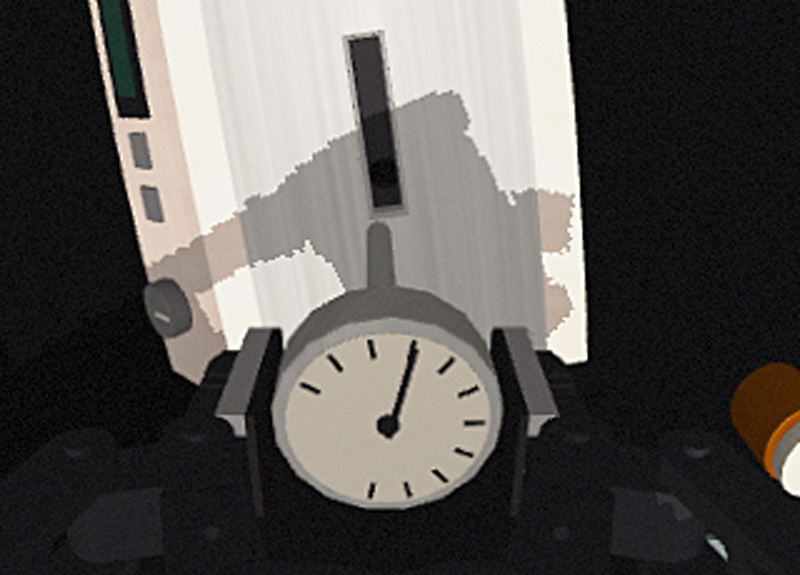

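The wrist view shows the stem tip, rounded end with its ball centre at about crop (378,235). It also shows the slot from (364,35) to (388,212), and a round dark well at (382,172) near the slot's right end.

```bash
python3 - <<'E'
from h import *
c=np.load('w2c.npy',allow_pickle=True).item();d=np.load('w2.npy')
def px(U,V): return (U+.5)/2.5-.5+100,(V+.5)/2.5-.5+100
def az(U,V,z):
    u,v=px(U,V);o=np.array(c['xyz']);r=world(c,u,v,1.,True)-o;return o+r*(z-o[2])/r[2]
t=sense()['tcp_pos']
tip=az(378,235,.1497);W=az(382,172,.083);F=az(364,37,.095);N=az(388,209,.095)
u,v=map(round,px(378,236));print('tip depth pt',world(c,u,v,d[v,u],True))
u,v=map(round,px(300,100));print('lid z',world(c,u,v,d[v,u],True))
print('tip',tip,tip-t,'well',W,'slot far',F,'near',N,np.linalg.norm(F-N))
e=(F-N)/np.linalg.norm(F-N);print('e',e,'well along',(W-N)@e,'lat',np.cross(e,W-N)[2])
print('move tip->well, tool', R.from_quat(sense()['tool_rot']).as_matrix().T@(W-tip)*1000)
E
```

```text
tip depth pt [0.60781754 0.19258754 0.15969959]
lid z [0.59271529 0.23439669 0.09365808]
tip [0.60636862 0.18975769 0.1497    ] [-0.00175094  0.00190766 -0.09346487] well [0.60892572 0.19336632 0.083     ] slot far [0.62505524 0.24704879 0.095     ] near [0.60631402 0.18127567 0.095     ] 0.06839105473784983
e [0.27403028 0.96172106 0.        ] well along 0.012343516381285244 lat 0.0008014774593642802
move tip->well, tool [ 4.38557004  0.92188424 66.69608581]
```

Request:
play_rows([
  [[0,0,0],[3.4,-1.7,0],1],
  [[-1.5,0,0],[0,0,0],1],
  [[0,0,0],[0,-0.3,10],1],
  [[0,0,0],[0,-0.3,10],1],
  [[0,0,0],[0,-0.2,8],1],
  [[0,0,0],[0,-0.2,8],1],
  [[0,0,0],[0,0,0],1],
  [[0,0,0],[0,0,0],1],
  [[0,0,0],[0,0,0],1],
])

```text
t: 7.32
tcp_pos: [0.6081, 0.1935, 0.2072]
tool_rot: [0.836, 0.549, 0.007, 0.011]
force: [-0.6, 0.8, -0.0]
finger_gap: 0.516
gripper_force: 26.5
```

```bash
python3 - <<'E'
from h import *
s=sense();t=s['tcp_pos'];print(s['force'],t)
c=get_calibration('wrist');i,d=snapshot('wrist');np.save('w3c.npy',c,allow_pickle=True)
save('w3',cv2.resize(i[100:240,170:330],None,fx=4,fy=4,interpolation=cv2.INTER_CUBIC))
i,d=snapshot('scene');c=get_calibration('scene')
Q=stem(d,c,t,t[2]-.1,t[2]-.025,.02);print(len(Q),Q[:,2].min()-t[2])
for k in(0,1):
    p=np.polyfit(Q[:,2]-t[2],Q[:,k]-t[k],1); print('xy'[k],'slope',p[0],'tip off',np.polyval(p,-.097))
E
```

```text
[-0.63963496  0.79415807 -0.01798743] [0.60809668 0.19354892 0.20715812]
82 -0.09850668092611081
x slope -0.0051211733566199616 tip off -5.7315977174431055e-05
y slope 0.00034381301585536926 tip off -0.0005740532183034487
```

View pics/w3.png

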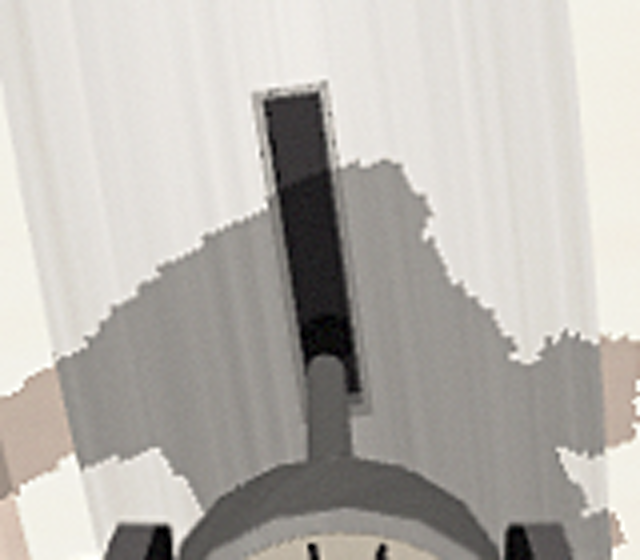

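The stem is upright, with its tip ball centre at about crop (326,373), just above the slot. The well is partly hidden behind it, centred at about (328,336).

```bash
python3 - <<'E'
from h import *
c=np.load('w3c.npy',allow_pickle=True).item()
def az(U,V,z):
    u,v=(U+.5)/4-.5+170,(V+.5)/4-.5+100;o=np.array(c['xyz']);r=world(c,u,v,1.,True)-o;return o+r*(z-o[2])/r[2]
tip=az(326,373,.114);W=az(328,336,.083);F=az(291,88,.095);N=az(334,406,.095)
e=(F-N)/np.linalg.norm(F-N);print(np.linalg.norm(F-N),'tip',tip,'W',W)
for p in(tip,W): print('along',(p-N)@e,'lat',np.cross(e,p-N)[2])
print(R.from_quat(sense()['tool_rot']).as_matrix().T@e)
E
```

```text
0.07034421485352996 tip [0.60947105 0.19482865 0.114     ] W [0.60973193 0.19300011 0.083     ]
along 0.014260233646981065 lat 0.0002542048661813706
along 0.012578069485041594 lat -0.0005086477200015442
[ 0.99214824 -0.12503645 -0.00278468]
```

Request:
play_rows([
  [[0,0,0],[-1.3,0.4,0],1],
  [[0,0,0],[0,-0.2,6],1],
  [[0,0,0],[0,-0.15,6],1],
  [[0,0,0],[0,-0.05,2],1],
  [[0,0,0],[0,-0.05,2],1],
  [[0,0,0],[0,-0.05,2],1],
  [[0,0,0],[0,0,0],1],
  [[0,0,0],[0,0,0],1],
  [[0,0,0],[0,0,0],1],
])

```text
t: 8.17
tcp_pos: [0.6078, 0.1923, 0.1894]
tool_rot: [0.836, 0.549, 0.007, 0.011]
force: [0.5, 0.3, -0.1]
finger_gap: 0.515
gripper_force: 26.5
```

Request:
play_rows([
  [[0,0,0],[0,-0.05,2],1],
  [[0,0,0],[0,-0.05,2],1],
  [[0,0,0],[0,-0.05,2],1],
  [[0,0,0],[0,0,0],1],
  [[0,0,0],[0,0,0],1],
])

```text
t: 8.58
tcp_pos: [0.6075, 0.1922, 0.183]
tool_rot: [0.836, 0.549, 0.007, 0.011]
force: [0.1, -0.4, -1.4]
finger_gap: 0.512
gripper_force: 26.5
```

Request:
play_rows([
  [[0,0,0],[0,-0.05,2],1],
  [[0,0,0],[0,-0.05,2],1],
  [[0,0,0],[0,0,0],1],
  [[0,0,0],[0,0,0],1],
])

```text
t: 8.92
tcp_pos: [0.6076, 0.1922, 0.1791]
tool_rot: [0.836, 0.549, 0.007, 0.011]
force: [0.0, 0.0, -1.6]
finger_gap: 0.515
gripper_force: 26.5
```

Request:
play_rows([
  [[0,0,0],[0,-0.05,2],1],
  [[0,0,0],[0,0,0],1],
  [[0,0,0],[0,0,0],1],
])

```text
t: 9.17
tcp_pos: [0.6076, 0.1922, 0.1772]
tool_rot: [0.836, 0.549, 0.007, 0.011]
force: [-0.3, 0.4, -0.6]
finger_gap: 0.517
gripper_force: 26.5
```

Request:
play_rows([
  [[0,0,0],[0,-0.05,1.5],1],
  [[0,0,0],[0,0,0],1],
  [[0,0,0],[0,0,0],1],
])

```text
t: 9.42
tcp_pos: [0.6076, 0.1922, 0.1757]
tool_rot: [0.836, 0.549, 0.007, 0.011]
force: [-0.5, 0.1, -0.6]
finger_gap: 0.521
gripper_force: 26.5
```

Request:
play_rows([
  [[0,0,0],[0,-0.05,2],1],
  [[0,0,0],[0,0,0],1],
  [[0,0,0],[0,0,0],1],
])

```text
t: 9.67
tcp_pos: [0.6076, 0.1922, 0.1736]
tool_rot: [0.836, 0.549, 0.007, 0.011]
force: [-0.1, -0.4, -1.3]
finger_gap: 0.514
gripper_force: 26.5
```

Request:
play_rows([
  [[0,0,0],[0,-0.05,2],1],
  [[0,0,0],[0,0,0],1],
  [[0,0,0],[0,0,0],1],
])

```text
t: 9.92
tcp_pos: [0.6076, 0.1922, 0.1716]
tool_rot: [0.836, 0.549, 0.007, 0.011]
force: [0.7, -0.1, -0.1]
finger_gap: 0.512
gripper_force: 26.5
```

Request:
play_rows([
  [[0,0,0],[0,-0.05,2],1],
  [[0,0,0],[0,0,0],1],
  [[0,0,0],[0,0,0],1],
])

```text
t: 10.17
tcp_pos: [0.6076, 0.1922, 0.1697]
tool_rot: [0.836, 0.549, 0.007, 0.011]
force: [0.2, -0.1, -0.3]
finger_gap: 0.513
gripper_force: 26.5
```

The tip is 10 mm below plate level with no contact force, so it is in the well.

Request:
play_rows([
  [[0,0,0],[0,-0.05,2],1],
  [[0,0,0],[0,-0.05,2],1],
  [[0,0,0],[0,-0.05,2],1],
  [[0,0,0],[0,-0.05,2],1],
  [[0,0,0],[0,0,0],1],
  [[0,0,0],[0,0,0],1],
])

```text
t: 10.67
tcp_pos: [0.6076, 0.1922, 0.1616]
tool_rot: [0.836, 0.549, 0.007, 0.011]
force: [0.3, 0.1, -1.0]
finger_gap: 0.516
gripper_force: 26.5
```

Request:
play_rows([
  [[0,0,0],[0,-0.05,2],1],
  [[0,0,0],[0,-0.05,2],1],
  [[0,0,0],[0,-0.05,2],1],
  [[0,0,0],[0,-0.05,2],1],
  [[0,0,0],[0,0,0],1],
  [[0,0,0],[0,0,0],1],
])

```text
t: 11.17
tcp_pos: [0.6076, 0.1922, 0.1536]
tool_rot: [0.836, 0.549, 0.007, 0.011]
force: [0.4, 0.5, -1.4]
finger_gap: 0.511
gripper_force: 26.5
```

Request:
play_rows([
  [[0,0,0],[0,-0.05,2],1],
  [[0,0,0],[0,-0.05,2],1],
  [[0,0,0],[0,-0.05,2],1],
  [[0,0,0],[0,-0.05,2],1],
  [[0,0,0],[0,0,0],1],
  [[0,0,0],[0,0,0],1],
])

```text
t: 11.67
tcp_pos: [0.6076, 0.1922, 0.1456]
tool_rot: [0.836, 0.549, 0.007, 0.011]
force: [0.9, 1.0, -0.5]
finger_gap: 0.516
gripper_force: 26.5
```

Request:
play_rows([
  [[0,0,0],[0,-0.05,2],1],
  [[0,0,0],[0,-0.05,2],1],
  [[0,0,0],[0,-0.05,2],1],
  [[0,0,0],[0,-0.05,2],1],
  [[0,0,0],[0,0,0],1],
  [[0,0,0],[0,0,0],1],
])

```text
t: 12.17
tcp_pos: [0.6076, 0.1922, 0.1376]
tool_rot: [0.836, 0.549, 0.007, 0.011]
force: [-0.4, 0.3, -1.5]
finger_gap: 0.513
gripper_force: 26.5
```

Request:
play_rows([
  [[0,0,0],[0,-0.05,2],1],
  [[0,0,0],[0,0,1.5],1],
  [[0,0,0],[0,0,0],1],
  [[0,0,0],[0,0,0],1],
])

```text
t: 12.5
tcp_pos: [0.6077, 0.1922, 0.1342]
tool_rot: [0.836, 0.549, 0.007, 0.011]
force: [0.2, 0.7, -1.0]
finger_gap: 0.516
gripper_force: 26.5
```

Request:
play_rows([
  [[0,0,0],[0,-0.05,1.5],1],
  [[0,0,0],[0,0,0],1],
  [[0,0,0],[0,0,0],1],
])

```text
t: 12.75
tcp_pos: [0.608, 0.1923, 0.1333]
tool_rot: [0.836, 0.549, 0.008, 0.011]
force: [-1.5, 0.8, 2.2]
finger_gap: 0.518
gripper_force: 26.8
```

Request:
play_rows([
  [[0,0,0],[0,-0.05,1.5],1],
  [[0,0,0],[0,0,0],1],
  [[0,0,0],[0,0,0],1],
])

```text
t: 13.0
tcp_pos: [0.6083, 0.1926, 0.1329]
tool_rot: [0.836, 0.548, 0.008, 0.011]
force: [-1.8, -0.1, 8.1]
finger_gap: 0.515
gripper_force: 27.3
```

Request:
play_rows([
  [[0,0,0],[0,0,1],1],
  [[0,0,0],[0,0,0],1],
  [[0,0,0],[0,0,0],1],
])

```text
t: 13.25
tcp_pos: [0.6085, 0.1928, 0.1328]
tool_rot: [0.836, 0.548, 0.009, 0.011]
force: [-3.1, 2.0, 10.9]
finger_gap: 0.517
gripper_force: 27.6
```

The tip is on the floor: contact at TCP z 0.133, and the grasp-time offset of about -0.100 puts the tip at 0.033. I'll ease off the pressure and open.

Request:
play_rows([
  [[0,0,0],[0,0,-2.3],1],
  [[0,0,0],[0,0,0],1],
  [[0,0,0],[0,0,0],1],
])

```text
t: 13.5
tcp_pos: [0.6081, 0.1923, 0.1331]
tool_rot: [0.836, 0.549, 0.008, 0.011]
force: [-0.2, 0.6, 4.9]
finger_gap: 0.514
gripper_force: 27.0
```

Request:
play_rows([
  [[0,0,0],[0,0,0],0.45],
  [[0,0,0],[0,0,0],0.4],
  [[0,0,0],[0,0,0],0.35],
  [[0,0,0],[0,0,0],0.2],
  [[0,0,0],[0,0,0],0],
  [[0,0,0],[0,0,0],0],
  [[0,0,0],[0,0,0],0],
  [[0,0,0],[0,0,0],0],
  [[0,0,0],[0,0,0],0],
])

```text
t: 14.25
tcp_pos: [0.6077, 0.1922, 0.1326]
tool_rot: [0.836, 0.549, 0.007, 0.011]
force: [-0.3, -1.0, -0.1]
finger_gap: 1.002
gripper_force: 0.0
```

Request:
play_rows([
  [[0,0,0],[0,0,-5],0],
  [[0,0,0],[0,0,-10],0],
  [[0,0,0],[0,0,-15],0],
  [[0,0,0],[0,0,-20],0],
  [[0,0,0],[0,0,-20],0],
  [[0,0,0],[0,0,-20],0],
  [[0,0,0],[0,0,-10],0],
  [[0,0,0],[0,0,0],0],
  [[0,0,0],[0,0,0],0],
])

```text
t: 15.0
tcp_pos: [0.6054, 0.1933, 0.2332]
tool_rot: [0.836, 0.549, 0.008, 0.011]
force: [0.3, 0.7, 0.5]
finger_gap: 1.0
gripper_force: 0.0
```

```bash
python3 - <<'E'
from h import *
s=sense();print(s['force'],s['tcp_pos'])
c=get_calibration('wrist');i,d=snapshot('wrist');save('w4',i)
m=cv2.cvtColor(i,cv2.COLOR_RGB2GRAY)
P=np.array([world(c,u,v,d[v,u],True) for v in range(0,384,2) for u in range(0,512,2) if d[v,u]>0])
k=(np.hypot(P[:,0]-.608,P[:,1]-.192)<.02)&(P[:,2]<.17);print(k.sum(),np.percentile(P[k,2],[10,50,90]),P[k].mean(0))
E
```

```text
[0.32308261 0.65962168 0.46281313] [0.60538378 0.19329776 0.23324243]
545 [0.0945902  0.14891161 0.14986232] [0.60872796 0.19441937 0.14044866]
```

View pics/w4.png

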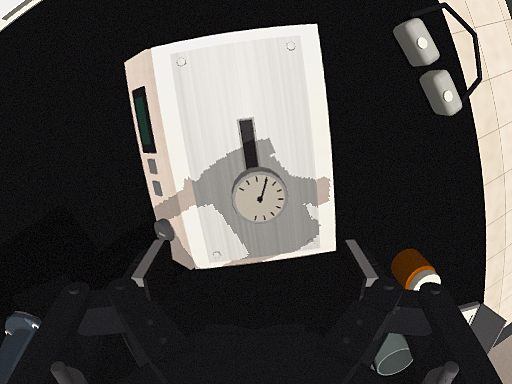

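The dial sits over the slot's right end at (260,197), upright. Its top is at 0.149 m, so the tip is at 0.033 m, which is the well floor. The gripper is clear.

```bash
python3 -c "
from station import *
print(sign_off())"
```

```text
the job is handed in; nothing more can be done
None
```

The thermometer is standing upright on the floor of the heater's well and has been released, with the arm clear. The job is handed in at about 15 s of the 72 s allowed, and the result was not reported back. The wrist camera showed the well through the slot, so I lowered the stem straight in without sliding it along the plate. The highest force I read was about 11 N, and I did not touch the seeker, beaker or jar.

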